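Make up a capped compression-test stack on the press platen

ROBOT

A 7-joint arm with a two-finger parallel gripper is mounted at the origin on a cart in front of the work surface, level with it; the furniture and walls round the work are solid. World frame = base frame: x ahead of the robot, y to its left, z up, the work surface at z = 0. Lengths are in m, angles in degrees, forces in N, time in s.
With the tool pointing down it reaches from about 0.425 to 0.875 m from the base axis. Payload 4.7 kg.
Tool frame: the origin (TCP) lies between the finger pads; the fingertips stand 17 mm ahead of it and the grasp point (between the pads) lies 2 mm behind it; z points along the fingers, y is the line along which they close (so a half turn about z gives the same grasp; the last joint's range is limited). The gripper opens to 87 mm and grips with 3 to 60 N. Pads are 19 mm wide; open, the fingers measure 117 mm over their backs; the gripper's body (75 mm by 190 mm) begins 51 mm behind the grasp point.
Start: joints at [68.245, 18.392, -4.016, 83.108, 1.295, 78.541, -3.26], TCP at [0.249, -0.6, 0.24] pointing down, gripper open.
Joint ranges: [-163.93, 163.93], [-17.29, 119.83], [-79.2, 71.16], [3.27, 140.29], [-89.18, 269.18], [5.43, 117.66], [-154.24, 154.24]. Speed limits (degrees/s): [147.25, 147.25, 180, 180, 180, 180, 180].

INTERFACE

Orientations are given as [roll, pitch, yaw] about the fixed x, y, z axes, in that order (R = Rz(yaw) Ry(pitch) Rx(roll)).
In Python, from cell import env, cams gives the robot as it stands.
- The arm moves only by the shell command python3 -m pendant 'ROWS' [FORCE]. ROWS is JSON, a list of rows, each an object of numbers: "tx", "ty", "tz": the shift along the tool's x, y, z each as a share of 0.05 m, from -1 to 1; "spin": the turn about the tool's z as a share of 4 degrees, from -1 to 1; "claw": the closure, from 0 (fully open) to 1 (shut). A call has 1 to 10 rows; each row shifts and turns the commanded pose from where the row before left it, along the tool's axes as they then stand; what a row does not reach is not made up. A row lasts 1/8 s, in which the tool goes at most 62.5 mm and 10.7 degrees, less where a joint would pass 70% of its speed; a pose out of reach is approached as far as the arm can. A call with a number of a shift or a turn outside -1 to 1 is refused whole. A call with a gripper value outside its range is refused whole. The fingers move at their own pace and stop on an object; FORCE is the grip in N (left out, the last holds). Time passes only in rows, so rows that do not move let the fingers close. It gives the time, the measured TCP pose, the force, the opening and the grip force at its end, in the units of the state.
- env.get_obs(): the state, without advancing time (a new reading comes with each control period).
- cams.read_camera(name): name is "scene" or "top"; returns the picture (384x512x3 uint8, red, green, blue); there is no depth.
- cams.camera_info(name): a dict with "fx", "fy", "cx", "cy" (pixels), "k1" (the pictures are not rectified: a ray, as slopes to the right and down, at radius r is drawn at 1 + k1 r^2 times it, then the intrinsics apply), "rvec" (rotation vector, rad) and "tvec" (3), from world to camera coordinates, as OpenCV has them. Camera axes: x right, y down, z forward; pixel columns grow to the right and rows downward; lengths in m; the calibration is good to about 2 mm. A picture is of the moment at which its call begins. camera_info takes no time and is no camera call.
- env.sign_off(): hands the job in; it is judged then, once.
The state is a dict: "time_s": time; "qpos": joint angles; "joint_velocities": joint speeds; "effort": joint torques, N m; "tool_pos": TCP position; "tool_rot": TCP orientation; "force": force on the tool from outside, world axes, zero at the start; "wrist_torque": the same for the moment, N m; "grip_width": finger opening in m; "grasp_force": force on a finger pad.
Only numpy, scipy, OpenCV 4.12 (cv2) and the standard library are available. Lean on these libraries where they do the work, as an engineer would, in place of code of your own. Each camera call takes 0.05 s, during which the arm holds its last target. There are 200 camera calls.

TASK

Make the cast sample puck ready for the press: take the pad cap that shows its rubber-lined recess from the drain rack and lay it, recess up, on the middle of the round platen; stand the puck in that recess; and put the other cap, the one with the round button, over the top of the puck, button up. The finished stack must be upright, properly seated and centred on the platen; let go of it and do not shift the tape roll, the jar or the pebble.

Things in the scene. Friction and masses are not known exactly. Their poses are not given: they have to be found in the camera images.
- platen: Press platen on its carrier, fixed: dark steel plate 140 x 120 mm (x by y), top 16 mm up, 6 mm screw heads near its corners, low bar handles along both long edges (to y = +-85 mm, 15 mm high); in its middle a bright metal disc 92 mm wide, flat top 28 mm above the origin, with turned centring circles 81, 69, 48 and 24 mm wide. Origin: on the disc's axis, at the bench top; z up.
- rack: Drain rack of 8 mm wire in a white drip tray 130 x 250 x 18 mm, fixed; front -x. Two stations: at (-10, +-65, 95) mm a cap's back face is centred on two wires (y 15 mm either side of the cap's centre) that rise at 25 degrees to +x; two 14 mm wire ends stop its low edge. Face normal (-0.423, 0, 0.906). The cap's left and right sides (+-y) are free to grip. Origin: middle of underside; z up.
- lower_cap: Lower pad cap, loose, 0.24 kg: steel disc 64 mm wide, 20 mm high; in its top a recess 56 mm wide, 8 mm deep, floored with black rubber, inside a 4 mm lip. Origin: centre of the flat underside; z: its axis, out of the recess. Starts in either station of the rack, flat side on the wires, recess outward: z leans 25 degrees from vertical towards the rack's front.
- upper_cap: Upper pad cap, loose, 0.27 kg: steel disc 64 mm wide, 20 mm high, a recess 56 mm wide and 8 mm deep in its underside, a button 30 mm wide, 9 mm high on its flat top. Origin: centre of the underside (lip plane); z: its axis, out of the button. Starts in the rack's other station, lip on the wires, button outward: z leans 25 degrees from vertical towards the rack's front.
- specimen: The specimen: cast sample puck, a plain cylinder 50 mm wide and 36 mm high, 0.15 kg, loose, upright by itself on the bare bench between rack and platen (the other cast pucks, on trays, blocks and boards, are not concerned). Origin: centre of its underside; z up.
- tape_roll: Bystander, loose: roll of packing tape lying flat, 90 mm in diameter, 48 mm high. Origin: centre of its underside.
- sample_jar: Bystander, loose: open round jar of mineral sample, 112 mm in diameter, 73 mm high. Origin: centre of its underside.
- pebble: Bystander, loose: flat pebble 52 x 53 x 26 mm. Origin: centre of its underside.
Not all that is in view belongs to the job. What is shaped like the specimen but blue or green is not meant.

How it is judged:
By the outcome, as a careful person would: the job done as asked, in the order asked, and still so for the second after the job is handed in, with the robot touching nothing.
It also fails if it takes over 67 s, if anything falls off the work surface, if the arm or the gripper's body presses on something with over 40 N, if the wrist force passes 120 N, or if a joint passes its speed limit or range.

## Working session

There is one attempt and no reset: what is moved stays moved. The work goes in short steps, Python scripts to look and compute and a shell command to move; the robot and the scene stay as the last step left them, time stands still between calls to the robot, and variables do not carry over. Pictures are saved under pics/ and viewed, at most 10 in all, crops included, and the job is handed in when it is done.

```bash
ls; mkdir -p pics; python3 - <<'E'
from cell import env,cams
import cv2
for n in("scene","top"):
    cv2.imwrite(f"pics/{n}0.png",cv2.cvtColor(cams.read_camera(n),cv2.COLOR_RGB2BGR)); print(n,cams.camera_info(n))
o=env.get_obs();print({k:o[k] for k in("time_s","tool_pos","tool_rot","grip_width","force")})
E
```

```text
pics
scene {'fx': 422.4794689346448, 'fy': 422.4794689346448, 'cx': 254.40015570917157, 'cy': 188.50800865927292, 'k1': -0.10788859299537865, 'rvec': array([ 1.38600361, -2.28171092,  0.84278058]), 'tvec': array([0.23258215, 0.43269079, 1.0512005 ])}
top {'fx': 385.286435460021, 'fy': 385.286435460021, 'cx': 254.59666319979556, 'cy': 195.51050821796113, 'k1': -0.11704137864077914, 'rvec': array([ 2.15994404, -2.12377677,  0.20308103]), 'tvec': array([-0.01569285,  0.55036839,  0.87680882])}
{'time_s': 0.1, 'tool_pos': array([ 0.24919124, -0.59985185,  0.23857373]), 'tool_rot': array([-1.79903926e+02,  5.05765966e-03,  2.25646207e+01]), 'grip_width': 0.08709838739326406, 'force': array([-0.07834884,  0.0408745 ,  0.42943603])}
```

View pics/scene0.png

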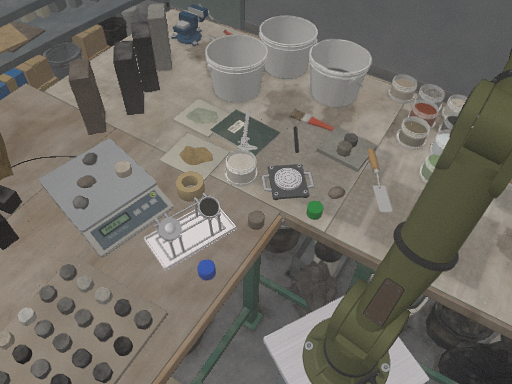

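View pics/top0.png

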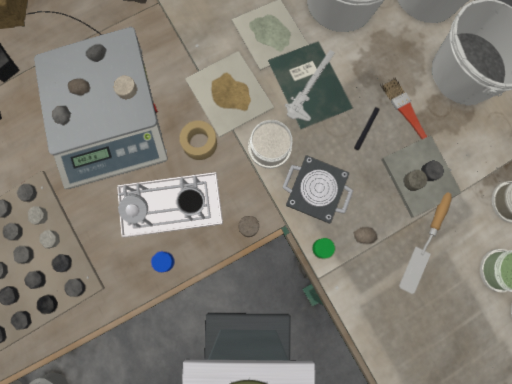

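The scene view shows the lower cap (dark recess) at (208,207), the upper cap (button) at (169,229), the specimen at (257,220) and the platen at (289,178). In the top view these are at (191,201), (132,208), (249,226) and (319,187). The jar is at (270,143), the tape at (198,140) and the pebble at (365,235). Next I'll crop for finer pixels.

```bash
cat > h.py <<'E'
import numpy as np,cv2
from scipy.optimize import least_squares
from cell import env,cams
def cam(n):
    c=cams.camera_info(n);K=np.array([[c['fx'],0,c['cx']],[0,c['fy'],c['cy']],[0,0,1]])
    return c['rvec'],c['tvec'],K,np.array([c['k1'],0,0,0,0.])
def proj(n,P):
    return cv2.projectPoints(np.atleast_2d(np.asarray(P,float)),*cam(n))[0][:,0]
def tri(s,t):
    f=lambda p:np.r_[proj("scene",p)[0]-s,proj("top",p)[0]-t]
    r=least_squares(f,[.5,0,.05]);return r.x,np.abs(r.fun).max()
def plane(n,px,z):
    return least_squares(lambda p:proj(n,[p[0],p[1],z])[0]-px,[.5,0]).x
E
python3 - <<'E'
from h import *
np.set_printoptions(precision=4,suppress=True)
for n,s,t in [("low",(208,207),(191,201)),("up_btn",(169,229),(132,208)),("spec",(257,217),(249,226)),("plat",(289,178),(319,187)),("jar",(241,160),(270,143)),("tape",(190,181),(198,140)),("peb",(336,192),(365,235)),("green",(315,206),(323,248)),("blue",(207,266),(162,261))]:
    print(n,*tri(s,t))
a=cv2.imread("pics/scene0.png")[150:260,140:350]; b=cv2.imread("pics/top0.png")[140:250,110:375]
cv2.imwrite("pics/sc1.png",cv2.resize(a,None,fx=3.8,fy=3.8,interpolation=cv2.INTER_CUBIC))
cv2.imwrite("pics/tc1.png",cv2.resize(b,None,fx=3,fy=3,interpolation=cv2.INTER_CUBIC))
E
```

```text
low [0.5262 0.1378 0.1048] 0.6279383919689678
up_btn [0.5065 0.2686 0.1055] 0.4036555574673457
spec [0.4778 0.0048 0.0328] 0.5710571348941471
plat [ 0.5782 -0.1683  0.0228] 0.9967729280954813
jar [ 0.671  -0.0401  0.0835] 0.11204387521709691
tape [0.6845 0.1348 0.0558] 0.5811252010062731
peb [ 0.4618 -0.2841  0.0107] 0.27605064801815615
green [ 0.4272 -0.1724  0.0412] 0.7241648255885593
blue [0.3903 0.2099 0.0345] 0.5132837761855455
```

View pics/sc1.png

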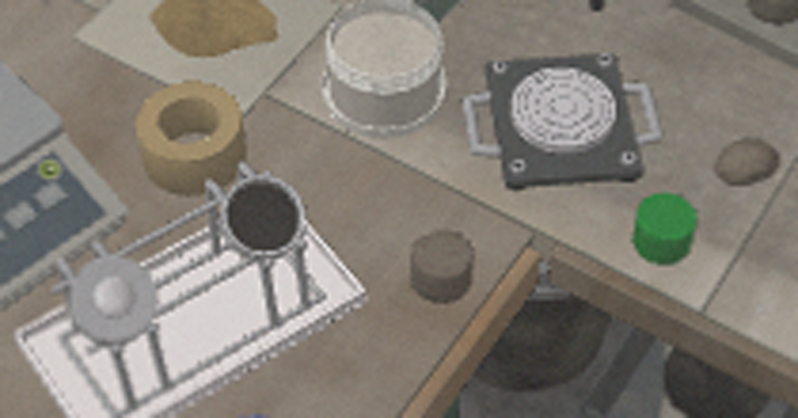

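View pics/tc1.png

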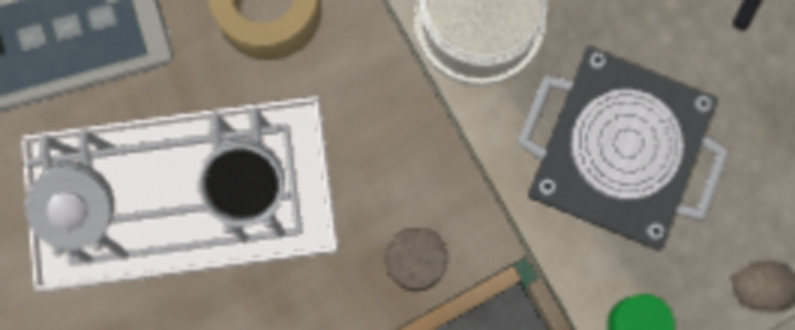

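The crops give the pixels I need. In the scene crop the lower cap's rim is centred at (262,215), the upper cap's button at (115,295), the specimen's top at (443,253) and the disc at (563,107). In the top crop they are at (242,184), (66,211), (417,258) and (628,143). The tray corners in the top crop are (22,135), (318,97), (336,250) and (38,290). Next I'll fit the rack's pose.

```bash
cat > fit.py <<'E'
from h import *
np.set_printoptions(precision=4,suppress=True)
S=lambda u,v:(np.array([u,v])+.5)/3.8-.5+[140,150]
T=lambda u,v:(np.array([u,v])+.5)/3-.5+[110,140]
n=np.array([-.423,0,.906])
def rk(p,l):
    c,s=np.cos(p[2]),np.sin(p[2]);l=np.array(l);return np.array([p[0]+c*l[0]-s*l[1],p[1]+s*l[0]+c*l[1],p[3]+l[2]])
b=lambda y,h:np.array([-.01,y,.095])+h*n
pts=[("scene",b(-.065,.02),S(262,215)),("top",b(-.065,.02),T(242,184)),("scene",b(.065,.029),S(115,295)),("top",b(.065,.029),T(66,211)),
("top",[.065,.125,.018],T(22,135)),("top",[.065,-.125,.018],T(318,97)),("top",[-.065,-.125,.018],T(336,250)),("top",[-.065,.125,.018],T(38,290)),("scene",[-.065,-.125,.018],S(365,295))]
f=lambda p:np.concatenate([proj(c,rk(p,l))[0]-q for c,l,q in pts])
r=least_squares(f,[.52,.2,.15,0],loss='soft_l1');p=r.x
print("rack",p,np.rad2deg(p[2]));print(f(p).reshape(-1,2))
for nm,y in(("low",-.065),("up",.065)): print(nm,"mid",rk(p,b(y,.01)))
for k,s,t in(("low",S(262,215),T(242,184)),("upbtn",S(115,295),T(66,211)),("spec",S(443,253),T(417,258)),("disc",S(563,107),T(628,143))):
    print(k,*tri(s,t))
print(plane("top",T(628,143),.028),plane("scene",S(563,107),.028),plane("top",T(417,258),.036),plane("scene",S(443,253),.036))
E
python3 fit.py
```

```text
rack [ 0.532   0.205   0.1519 -0.0034] 8.701375015356636
[[ 0.2393  0.5391]
 [-0.1626  0.4787]
 [-0.2128  0.3684]
 [-0.0019  0.2939]
 [ 0.3814 -0.0488]
 [ 0.1183 -0.458 ]
 [ 0.4612 -0.1962]
 [-0.8316 -0.2979]
 [-0.0179 -0.8719]]
low mid [0.5278 0.1386 0.1007]
up mid [0.5081 0.2671 0.1007]
low [0.5247 0.1377 0.1107] 0.1449921459066843
upbtn [0.5006 0.2653 0.1191] 0.13624055691434478
spec [0.4786 0.0061 0.0366] 0.2586421751471164
disc [ 0.5777 -0.1665  0.0252] 0.12863463804939101
[ 0.5773 -0.1657] [ 0.5754 -0.1654] [0.4789 0.0065] [0.4785 0.0052]
```

```bash
cat > go.py <<'E'
import sys
from h import *
# usage: go.py x y z yaw  -> tool-axis totals in row units (spin first)
x,y,z,w=map(float,sys.argv[1:5]);o=env.get_obs();p=o['tool_pos'];yw=o['tool_rot'][2]
a=np.deg2rad(w);d=np.array([x,y,z])-p
print("spin",round((yw-w)/4,3),"tx,ty,tz",np.round(np.array([np.cos(a)*d[0]+np.sin(a)*d[1],np.sin(a)*d[0]-np.cos(a)*d[1],-d[2]])/.05,3),"t",o['time_s'])
E
python3 -m pendant '[{"spin":0.87,"claw":0},{"spin":0.87,"claw":0},{"spin":0.87,"claw":0},{"spin":0.86,"claw":0},{"tx":0.4,"ty":-0.7,"claw":0},{"tx":0.4,"ty":-0.7,"claw":0},{"tx":0.4,"ty":-0.7,"claw":0},{"tx":0.4,"ty":-0.7,"claw":0},{"tx":0.4,"ty":-0.7,"claw":0},{"tx":0.4,"ty":-0.7,"claw":0}]' 20
python3 -m pendant '[{"tx":0.4,"ty":-0.7,"claw":0},{"tx":0.4,"ty":-0.7,"claw":0},{"tx":0.4,"ty":-0.7,"claw":0},{"tx":0.4,"ty":-0.7,"claw":0},{"tx":0.4,"ty":-0.7,"claw":0},{"tx":0.4,"ty":-0.7,"claw":0},{"tx":0.4,"ty":-0.7,"claw":0},{"tx":0.4,"ty":-0.7,"claw":0},{"tx":0.4,"ty":-0.7,"claw":0},{"tx":0.4,"ty":-0.7,"claw":0}]'
python3 go.py .528 .1385 .18 8.7
```

```text
spin 3.466 tx,ty,tz [  7.746 -13.754   1.171] t 0.1invalid input at $[0]: expected keys tx, ty, tz, spin, claw
invalid input at $[0]: expected keys tx, ty, tz, spin, claw
```

```bash
python3 -m pendant '[{"tx":0,"ty":0,"tz":0,"spin":0.87,"claw":0},{"tx":0,"ty":0,"tz":0,"spin":0.87,"claw":0},{"tx":0,"ty":0,"tz":0,"spin":0.87,"claw":0},{"tx":0,"ty":0,"tz":0,"spin":0.86,"claw":0},{"tx":0.4,"ty":-0.7,"tz":0,"spin":0,"claw":0},{"tx":0.4,"ty":-0.7,"tz":0,"spin":0,"claw":0},{"tx":0.4,"ty":-0.7,"tz":0,"spin":0,"claw":0},{"tx":0.4,"ty":-0.7,"tz":0,"spin":0,"claw":0},{"tx":0.4,"ty":-0.7,"tz":0,"spin":0,"claw":0},{"tx":0.4,"ty":-0.7,"tz":0,"spin":0,"claw":0}]' 20
python3 -m pendant '[{"tx":0.4,"ty":-0.7,"tz":0,"spin":0,"claw":0},{"tx":0.4,"ty":-0.7,"tz":0,"spin":0,"claw":0},{"tx":0.4,"ty":-0.7,"tz":0,"spin":0,"claw":0},{"tx":0.4,"ty":-0.7,"tz":0,"spin":0,"claw":0},{"tx":0.4,"ty":-0.7,"tz":0,"spin":0,"claw":0},{"tx":0.4,"ty":-0.7,"tz":0,"spin":0,"claw":0},{"tx":0.4,"ty":-0.7,"tz":0,"spin":0,"claw":0},{"tx":0.4,"ty":-0.7,"tz":0,"spin":0,"claw":0},{"tx":0.4,"ty":-0.7,"tz":0,"spin":0,"claw":0},{"tx":0.4,"ty":-0.7,"tz":0,"spin":0,"claw":0}]'
python3 go.py .528 .1385 .18 8.7
```

```text
time_s: 1.35
tool_pos: [0.3365, -0.373, 0.2392]
tool_rot: [-180.0, 0.0, 8.7]
force: [0.3, -0.2, 0.2]
grip_width: 0.0867
grasp_force: 0.0
time_s: 2.6
tool_pos: [0.4812, 0.0028, 0.2393]
tool_rot: [180.0, 0.0, 8.7]
force: [0.6, -0.2, 0.2]
grip_width: 0.087
grasp_force: 0.0
spin -0.007 tx,ty,tz [ 1.336 -2.542  1.186] t 2.6
```

```bash
python3 -m pendant '[{"tx":0.33,"ty":-0.635,"tz":0.3,"spin":0,"claw":0},{"tx":0.33,"ty":-0.635,"tz":0.3,"spin":0,"claw":0},{"tx":0.34,"ty":-0.635,"tz":0.3,"spin":0,"claw":0},{"tx":0.34,"ty":-0.635,"tz":0.28,"spin":0,"claw":0},{"tx":0,"ty":0,"tz":0.4,"spin":0,"claw":0},{"tx":0,"ty":0,"tz":0.4,"spin":0,"claw":0},{"tx":0,"ty":0,"tz":0.3,"spin":0,"claw":0},{"tx":0,"ty":0,"tz":0.2,"spin":0,"claw":0},{"tx":0,"ty":0,"tz":0,"spin":0,"claw":0}]'
python3 go.py .528 .1385 .1125 8.7
python3 - <<'E'
from h import *
a=cams.read_camera("scene")[130:280,120:330][:,:,::-1]
cv2.imwrite("pics/s2.png",cv2.resize(a,None,fx=3.8,fy=3.8,interpolation=cv2.INTER_CUBIC))
E
```

```text
time_s: 3.72
tool_pos: [0.5278, 0.1366, 0.1149]
tool_rot: [180.0, 0.1, 8.6]
force: [0.0, 0.9, -0.5]
grip_width: 0.0869
grasp_force: 0.0
spin -0.015 tx,ty,tz [ 0.009 -0.038  0.048] t 3.725
```

View pics/s2.png

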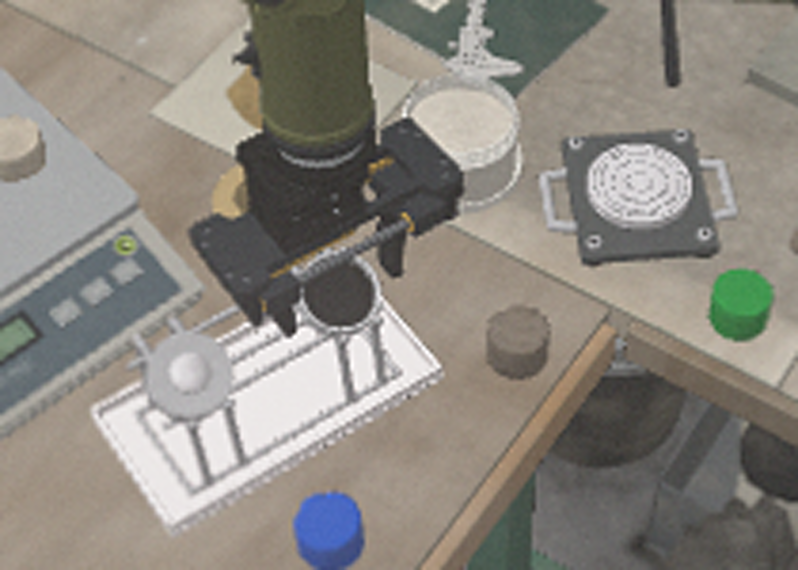

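The fingers straddle the lower cap: tips at (290,335) and (395,275), cap at (340,290). I'll grip and lift.

```bash
python3 -m pendant '[{"tx":0,"ty":-0.04,"tz":0.04,"spin":0,"claw":0.1},{"tx":0,"ty":0,"tz":0,"spin":0,"claw":1},{"tx":0,"ty":0,"tz":0,"spin":0,"claw":1},{"tx":0,"ty":0,"tz":0,"spin":0,"claw":1},{"tx":0,"ty":0,"tz":0,"spin":0,"claw":1},{"tx":0,"ty":0,"tz":0,"spin":0,"claw":1}]' 20

```

```text
time_s: 4.53
tool_pos: [0.5285, 0.1385, 0.1139]
tool_rot: [179.9, -0.1, 8.7]
force: [1.3, -2.9, 2.5]
grip_width: 0.0633
grasp_force: 20.0
```

```bash
python3 -m pendant '[{"tx":0,"ty":0,"tz":-0.3,"spin":0,"claw":1},{"tx":0,"ty":0,"tz":-0.6,"spin":0,"claw":1},{"tx":0,"ty":0,"tz":-0.6,"spin":0,"claw":1},{"tx":0,"ty":0.4,"tz":0,"spin":0,"claw":1},{"tx":-0.02,"ty":0.8,"tz":0,"spin":0,"claw":1},{"tx":-0.02,"ty":0.8,"tz":0,"spin":0,"claw":1},{"tx":-0.02,"ty":0.8,"tz":0,"spin":0,"claw":1},{"tx":-0.02,"ty":0.8,"tz":0,"spin":0,"claw":1},{"tx":-0.02,"ty":0.8,"tz":0,"spin":0,"claw":1},{"tx":-0.02,"ty":0.8,"tz":0,"spin":0,"claw":1}]'
python3 -m pendant '[{"tx":0,"ty":0.6,"tz":0.3,"spin":0,"claw":1},{"tx":0,"ty":0.36,"tz":0.5,"spin":0,"claw":1},{"tx":0,"ty":0,"tz":0.5,"spin":0,"claw":1},{"tx":0,"ty":0,"tz":0.4,"spin":0,"claw":1},{"tx":0,"ty":0,"tz":0,"spin":0,"claw":1}]'
python3 go.py .5689 -.1672 .085 8.7
python3 - <<'E'
from h import *
a=cams.read_camera("scene")[110:250,200:380][:,:,::-1]
cv2.imwrite("pics/s3.png",cv2.resize(a,None,fx=4.2,fy=4.2,interpolation=cv2.INTER_CUBIC))
E
```

```text
time_s: 5.78
tool_pos: [0.561, -0.1184, 0.1887]
tool_rot: [-179.9, 0.0, 8.8]
force: [0.2, -0.3, -1.8]
grip_width: 0.0637
grasp_force: 20.0
time_s: 6.4
tool_pos: [0.567, -0.1647, 0.1013]
tool_rot: [-179.8, 0.2, 8.8]
force: [0.2, 0.2, -2.6]
grip_width: 0.0634
grasp_force: 20.0
spin 0.016 tx,ty,tz [0.03  0.055 0.325] t 6.4
```

View pics/s3.png

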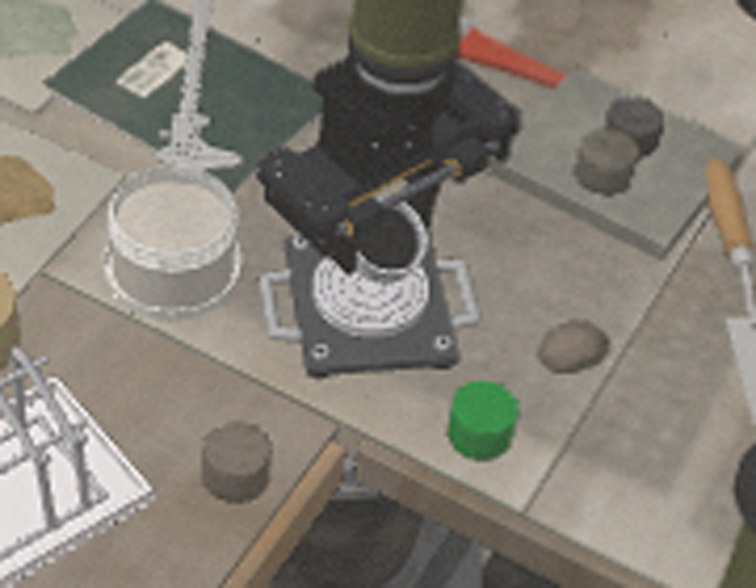

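The cap is held with its recess facing up, tilted, over the disc at about (390,245). I'll lower it and press lightly so it pivots flat.

```bash
python3 -m pendant '[{"tx":0.03,"ty":0.05,"tz":0.3,"spin":0,"claw":1},{"tx":0,"ty":0,"tz":0.3,"spin":0,"claw":1},{"tx":0,"ty":0,"tz":0.08,"spin":0,"claw":1},{"tx":0,"ty":0,"tz":0,"spin":0,"claw":1}]' 10
python3 -m pendant '[{"tx":0.04,"ty":0,"tz":0.06,"spin":0,"claw":1},{"tx":0.04,"ty":0,"tz":0.06,"spin":0,"claw":1},{"tx":0.04,"ty":0,"tz":0.06,"spin":0,"claw":1},{"tx":0,"ty":0,"tz":0,"spin":0,"claw":1}]'

```

```text
time_s: 6.95
tool_pos: [0.57, -0.1682, 0.069]
tool_rot: [-180.0, 0.0, 8.7]
force: [0.4, -0.5, -2.2]
grip_width: 0.0637
grasp_force: 10.0
time_s: 7.45
tool_pos: [0.5764, -0.1674, 0.0604]
tool_rot: [-180.0, 0.0, 8.7]
force: [0.7, -0.6, -3.3]
grip_width: 0.0634
grasp_force: 10.0
```

```bash
python3 -m pendant '[{"tx":-0.12,"ty":0,"tz":0,"spin":0,"claw":1},{"tx":0.03,"ty":0,"tz":0.05,"spin":0,"claw":1},{"tx":0.03,"ty":0,"tz":0.05,"spin":0,"claw":1},{"tx":0,"ty":0,"tz":0,"spin":0,"claw":1}]'
python3 -m pendant '[{"tx":0.03,"ty":0,"tz":0.05,"spin":0,"claw":1},{"tx":0.03,"ty":0,"tz":0.04,"spin":0,"claw":1},{"tx":0,"ty":0,"tz":0,"spin":0,"claw":1}]'

```

```text
time_s: 7.95
tool_pos: [0.5734, -0.1681, 0.0554]
tool_rot: [180.0, -0.0, 8.7]
force: [-0.8, -0.7, -0.8]
grip_width: 0.0638
grasp_force: 10.0
time_s: 8.32
tool_pos: [0.5764, -0.1674, 0.0508]
tool_rot: [-180.0, 0.0, 8.7]
force: [0.3, -0.6, -2.7]
grip_width: 0.0635
grasp_force: 10.0
```

```bash
python3 -m pendant '[{"tx":0,"ty":0,"tz":0.03,"spin":0,"claw":1},{"tx":0,"ty":0,"tz":0,"spin":0,"claw":1}]'
python3 -m pendant '[{"tx":0,"ty":0,"tz":0.02,"spin":0,"claw":1},{"tx":0,"ty":0,"tz":0,"spin":0,"claw":1}]'
python3 - <<'E'
from h import *
a=cams.read_camera("scene")[130:220,230:350][:,:,::-1];b=cams.read_camera("top")[140:240,265:375][:,:,::-1]
r=lambda i:cv2.resize(i,(400,int(i.shape[0]*400/i.shape[1])),interpolation=cv2.INTER_CUBIC)
a,b=r(a),r(b);h=max(len(a),len(b));f=lambda i:np.vstack([i,np.zeros((h-len(i),400,3),np.uint8)])
cv2.imwrite("pics/s4.png",np.hstack([f(a),f(b)]))
E
```

```text
time_s: 8.57
tool_pos: [0.5767, -0.1673, 0.0497]
tool_rot: [180.0, -0.0, 8.7]
force: [0.5, 1.0, -1.1]
grip_width: 0.0637
grasp_force: 10.0
time_s: 8.82
tool_pos: [0.5764, -0.1674, 0.0486]
tool_rot: [180.0, -0.0, 8.7]
force: [0.0, 0.6, -0.4]
grip_width: 0.0635
grasp_force: 10.0
```

View pics/s4.png

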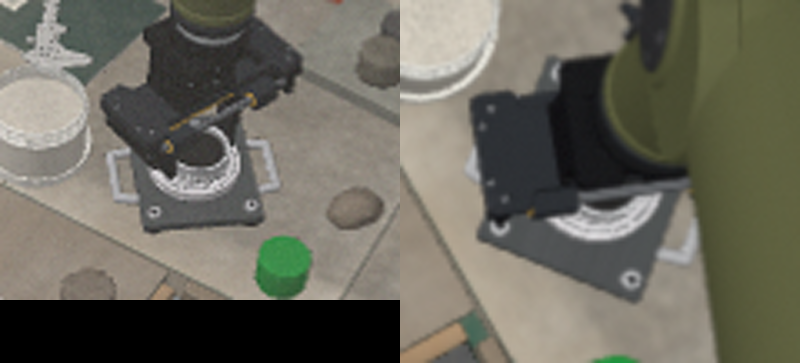

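The cap looks flat on the disc in the left view, at (203,150). I'll settle it, release, rise, move over the specimen and take a measurement.

```bash
python3 -m pendant '[{"tx":0,"ty":0,"tz":0.02,"spin":0,"claw":1},{"tx":0,"ty":0,"tz":0,"spin":0,"claw":1}]'
python3 -m pendant '[{"tx":0,"ty":0,"tz":0,"spin":0,"claw":0},{"tx":0,"ty":0,"tz":0,"spin":0,"claw":0},{"tx":0,"ty":0,"tz":0,"spin":0,"claw":0},{"tx":0,"ty":0,"tz":-0.3,"spin":0,"claw":0},{"tx":0,"ty":0,"tz":-0.6,"spin":0,"claw":0},{"tx":0,"ty":0,"tz":-0.6,"spin":0,"claw":0},{"tx":0,"ty":0,"tz":0,"spin":0,"claw":0}]'
python3 go.py .4787 .006 .1 8.7
```

```text
time_s: 9.18
tool_pos: [0.5764, -0.1674, 0.0478]
tool_rot: [180.0, -0.0, 8.7]
force: [0.2, 1.0, 0.8]
grip_width: 0.0636
grasp_force: 10.0
time_s: 10.05
tool_pos: [0.5786, -0.1678, 0.1265]
tool_rot: [179.8, -0.3, 8.7]
force: [0.2, -0.3, 0.6]
grip_width: 0.0873
grasp_force: 0.0
spin -0.004 tx,ty,tz [-1.449 -3.739  0.53 ] t 10.05
```

```bash
python3 -m pendant '[{"tx":-0.25,"ty":-0.65,"tz":0.05,"spin":0,"claw":0.25},{"tx":-0.25,"ty":-0.65,"tz":0.05,"spin":0,"claw":0.25},{"tx":-0.25,"ty":-0.65,"tz":0.05,"spin":0,"claw":0.25},{"tx":-0.25,"ty":-0.65,"tz":0.05,"spin":0,"claw":0.25},{"tx":-0.25,"ty":-0.65,"tz":0.1,"spin":0,"claw":0.25},{"tx":-0.2,"ty":-0.49,"tz":0.1,"spin":0,"claw":0.25},{"tx":0,"ty":0,"tz":0,"spin":0,"claw":0.25}]'
python3 go.py .4787 .006 .029 8.7
python3 - <<'E'
from h import *
print(proj("scene",[.5768,-.166,.048]),proj("top",[.5768,-.166,.048]))
a=cams.read_camera("scene")[150:240,240:340][:,:,::-1];b=cams.read_camera("top")[150:240,270:370][:,:,::-1]
r=lambda i:cv2.resize(i,None,fx=4,fy=4,interpolation=cv2.INTER_CUBIC)
cv2.imwrite("pics/s5.png",np.hstack([r(a),r(b)]))
E
```

```text
time_s: 10.92
tool_pos: [0.4752, 0.008, 0.1021]
tool_rot: [180.0, 0.1, 8.9]
force: [0.4, -0.3, 0.2]
grip_width: 0.0652
grasp_force: 0.0
spin 0.042 tx,ty,tz [0.064 0.05  1.462] t 10.925
[[288.20902109 173.42805331]] [[320.64689979 185.96429774]]
```

View pics/s5.png

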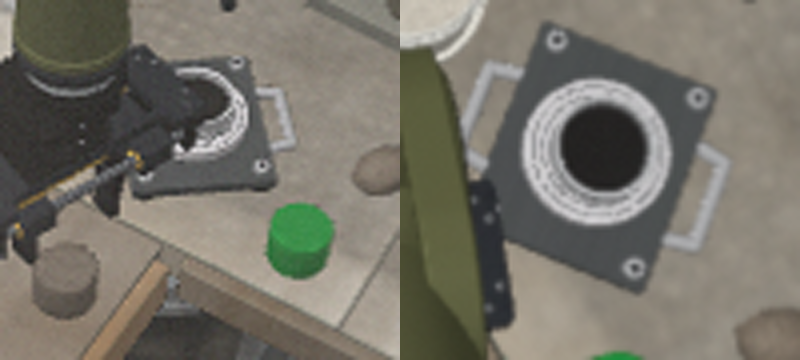

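The lower cap lies flat and centred. Its dark recess is at (604,147) in the right half, which is top pixel (320.8,186.4), against (320.6,186.0) expected. Now I'll grip the puck.

```bash
python3 -m pendant '[{"tx":0.06,"ty":0.05,"tz":0,"spin":0.04,"claw":0.25},{"tx":0,"ty":0,"tz":0.5,"spin":0,"claw":0.25},{"tx":0,"ty":0,"tz":0.5,"spin":0,"claw":0.25},{"tx":0,"ty":0,"tz":0.3,"spin":0,"claw":0.25},{"tx":0,"ty":0,"tz":0.16,"spin":0,"claw":0.25},{"tx":0,"ty":0,"tz":0,"spin":0,"claw":0.25},{"tx":0,"ty":0,"tz":0,"spin":0,"claw":0.25}]'
python3 -m pendant '[{"tx":0,"ty":0,"tz":0,"spin":0,"claw":1},{"tx":0,"ty":0,"tz":0,"spin":0,"claw":1},{"tx":0,"ty":0,"tz":0,"spin":0,"claw":1},{"tx":0,"ty":0,"tz":0,"spin":0,"claw":1}]' 15
```

```text
time_s: 11.9
tool_pos: [0.4805, 0.0044, 0.0302]
tool_rot: [180.0, -0.1, 8.5]
force: [-0.1, -0.4, -0.1]
grip_width: 0.0651
grasp_force: 0.0
time_s: 12.4
tool_pos: [0.48, 0.0045, 0.0299]
tool_rot: [180.0, -0.0, 8.5]
force: [-1.5, 0.6, 3.8]
grip_width: 0.0489
grasp_force: 15.0
```

```bash
python3 -m pendant '[{"tx":0,"ty":0,"tz":-0.3,"spin":0,"claw":1},{"tx":0,"ty":0,"tz":-0.6,"spin":0,"claw":1},{"tx":0,"ty":0,"tz":-0.6,"spin":0,"claw":1},{"tx":0,"ty":0,"tz":-0.3,"spin":0,"claw":1},{"tx":0,"ty":0,"tz":0,"spin":0,"claw":1}]'
python3 go.py .578 -.167 .1 8.7
```

```text
time_s: 13.02
tool_pos: [0.4804, 0.0042, 0.1205]
tool_rot: [179.9, -0.1, 8.5]
force: [-0.2, 0.0, -1.7]
grip_width: 0.0492
grasp_force: 15.0
spin -0.049 tx,ty,tz [1.411 3.681 0.41 ] t 13.025
```

```bash
python3 -m pendant '[{"tx":0.2,"ty":0.5,"tz":0,"spin":-0.05,"claw":1},{"tx":0.25,"ty":0.65,"tz":0,"spin":0,"claw":1},{"tx":0.25,"ty":0.65,"tz":0,"spin":0,"claw":1},{"tx":0.25,"ty":0.65,"tz":0,"spin":0,"claw":1},{"tx":0.25,"ty":0.65,"tz":0,"spin":0,"claw":1},{"tx":0.21,"ty":0.58,"tz":0,"spin":0,"claw":1},{"tx":0,"ty":0,"tz":0.4,"spin":0,"claw":1},{"tx":0,"ty":0,"tz":0,"spin":0,"claw":1},{"tx":0,"ty":0,"tz":0,"spin":0,"claw":1}]'
python3 go.py .578 -.167 .07 8.7
```

```text
time_s: 14.15
tool_pos: [0.5767, -0.1657, 0.0988]
tool_rot: [-179.9, 0.1, 8.8]
force: [-0.1, 0.8, -0.1]
grip_width: 0.0493
grasp_force: 15.0
spin 0.027 tx,ty,tz [0.022 0.03  0.576] t 14.15
```

```bash
python3 -m pendant '[{"tx":0.02,"ty":0.03,"tz":0.2,"spin":0,"claw":1},{"tx":0,"ty":0,"tz":0.14,"spin":0,"claw":1},{"tx":0,"ty":0,"tz":0.05,"spin":0,"claw":1},{"tx":0,"ty":0,"tz":0.05,"spin":0,"claw":1},{"tx":0,"ty":0,"tz":0,"spin":0,"claw":1}]'
python3 -m pendant '[{"tx":0,"ty":0,"tz":0.05,"spin":0,"claw":1},{"tx":0,"ty":0,"tz":0.04,"spin":0,"claw":1},{"tx":0,"ty":0,"tz":0,"spin":0,"claw":1}]'
python3 -m pendant '[{"tx":0,"ty":0,"tz":0.04,"spin":0,"claw":1},{"tx":0,"ty":0,"tz":0,"spin":0,"claw":1}]'
```

```text
time_s: 14.78
tool_pos: [0.5784, -0.1681, 0.0775]
tool_rot: [180.0, 0.0, 8.7]
force: [1.7, 1.4, -0.8]
grip_width: 0.0493
grasp_force: 15.0
time_s: 15.15
tool_pos: [0.5783, -0.1681, 0.0728]
tool_rot: [-180.0, 0.0, 8.7]
force: [1.0, 0.5, -0.9]
grip_width: 0.0492
grasp_force: 15.0
time_s: 15.4
tool_pos: [0.5785, -0.1681, 0.071]
tool_rot: [180.0, 0.0, 8.7]
force: [-0.8, 0.8, -1.4]
grip_width: 0.0492
grasp_force: 15.0
```

```bash
python3 -m pendant '[{"tx":0,"ty":0,"tz":0.02,"spin":0,"claw":1},{"tx":0,"ty":0,"tz":0,"spin":0,"claw":1},{"tx":0,"ty":0,"tz":0,"spin":0,"claw":1}]'
python3 -m pendant '[{"tx":0,"ty":0,"tz":0,"spin":0,"claw":0},{"tx":0,"ty":0,"tz":0,"spin":0,"claw":0},{"tx":0,"ty":0,"tz":0,"spin":0,"claw":0},{"tx":0,"ty":0,"tz":-0.3,"spin":0,"claw":0},{"tx":0,"ty":0,"tz":-0.7,"spin":0,"claw":0},{"tx":0,"ty":0,"tz":-0.8,"spin":0,"claw":0},{"tx":0,"ty":0,"tz":-0.6,"spin":0,"claw":0},{"tx":0,"ty":0,"tz":0,"spin":0,"claw":0}]'
python3 go.py .508 .267 .18 8.7
```

```text
time_s: 15.78
tool_pos: [0.5785, -0.1681, 0.0709]
tool_rot: [180.0, 0.0, 8.7]
force: [-2.2, 0.1, 5.4]
grip_width: 0.049
grasp_force: 15.0
time_s: 16.77
tool_pos: [0.5805, -0.1683, 0.1941]
tool_rot: [179.8, -0.3, 8.7]
force: [0.5, 0.6, 0.2]
grip_width: 0.0867
grasp_force: 0.0
spin 0.008 tx,ty,tz [-0.117 -8.826  0.281] t 16.775
```

```bash
python3 -m pendant '[{"tx":0,"ty":-0.5,"tz":0,"spin":0,"claw":0},{"tx":0,"ty":-0.9,"tz":0,"spin":0,"claw":0},{"tx":0,"ty":-0.9,"tz":0,"spin":0,"claw":0},{"tx":0,"ty":-0.9,"tz":0,"spin":0,"claw":0},{"tx":0,"ty":-0.9,"tz":0,"spin":0,"claw":0},{"tx":0,"ty":-0.9,"tz":0,"spin":0,"claw":0},{"tx":0,"ty":-0.9,"tz":0,"spin":0,"claw":0},{"tx":0,"ty":-0.9,"tz":0,"spin":0,"claw":0},{"tx":0,"ty":-0.9,"tz":0,"spin":0,"claw":0},{"tx":-0.11,"ty":-0.9,"tz":0,"spin":0,"claw":0}]'
python3 -m pendant '[{"tx":0,"ty":-0.2,"tz":0.28,"spin":0,"claw":0},{"tx":0,"ty":0,"tz":0,"spin":0,"claw":0},{"tx":0,"ty":0,"tz":0,"spin":0,"claw":0}]'
python3 go.py .508 .267 .1135 8.7
python3 - <<'E'
from h import *
print(proj("scene",[.5768,-.166,.076]),proj("top",[.5768,-.166,.076]))
a=cams.read_camera("scene")[150:240,240:340][:,:,::-1];b=cams.read_camera("top")[150:240,270:370][:,:,::-1]
r=lambda i:cv2.resize(i,None,fx=4,fy=4,interpolation=cv2.INTER_CUBIC)
cv2.imwrite("pics/s6.png",np.hstack([r(a),r(b)]))
E
```

```text
time_s: 18.02
tool_pos: [0.5052, 0.2586, 0.1886]
tool_rot: [180.0, 0.2, 8.8]
force: [0.1, 0.8, 0.6]
grip_width: 0.087
grasp_force: 0.0
time_s: 18.4
tool_pos: [0.5063, 0.2645, 0.1754]
tool_rot: [179.9, 0.1, 8.6]
force: [-0.1, -0.5, 0.4]
grip_width: 0.0871
grasp_force: 0.0
spin -0.018 tx,ty,tz [ 0.041 -0.045  1.237] t 18.4
[[288.87218872 167.64792145]] [[322.89973597 183.66994666]]
```

View pics/s6.png

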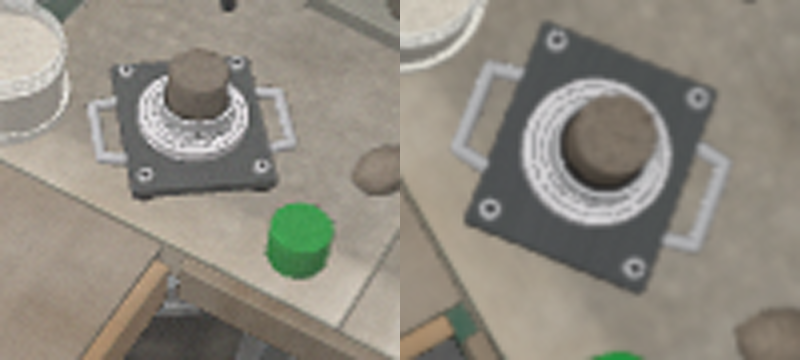

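The puck stands upright in the recess, with its top at about (198,69) on the left and (616,136) on the right. Now I'll grip the upper cap.

```bash
python3 - <<'E'
from h import *
print(*tri((289.2,166.9),(323.6,183.7)))
E
python3 -m pendant '[{"tx":0.04,"ty":-0.045,"tz":0.3,"spin":0,"claw":0},{"tx":0,"ty":0,"tz":0.4,"spin":0,"claw":0},{"tx":0,"ty":0,"tz":0.3,"spin":0,"claw":0},{"tx":0,"ty":0,"tz":0.22,"spin":0,"claw":0},{"tx":0,"ty":0,"tz":0,"spin":0,"claw":0},{"tx":0,"ty":0,"tz":0,"spin":0,"claw":0.3}]'
python3 -m pendant '[{"tx":0,"ty":0,"tz":0,"spin":0,"claw":1},{"tx":0,"ty":0,"tz":0,"spin":0,"claw":1},{"tx":0,"ty":0,"tz":0,"spin":0,"claw":1},{"tx":0,"ty":0,"tz":0,"spin":0,"claw":1}]' 20
```

```text
[ 0.57602581 -0.16674428  0.07993268] 0.08657337334551585
time_s: 19.25
tool_pos: [0.5082, 0.2688, 0.1154]
tool_rot: [-180.0, -0.0, 8.7]
force: [0.3, 0.1, -1.1]
grip_width: 0.0826
grasp_force: 0.0
time_s: 19.75
tool_pos: [0.5089, 0.2671, 0.1155]
tool_rot: [179.9, -0.1, 8.7]
force: [1.4, -6.6, 4.2]
grip_width: 0.0636
grasp_force: 20.0
```

```bash
python3 -m pendant '[{"tx":0,"ty":0,"tz":-0.3,"spin":0,"claw":1},{"tx":0,"ty":0,"tz":-0.6,"spin":0,"claw":1},{"tx":0,"ty":0,"tz":-0.6,"spin":0,"claw":1},{"tx":0,"ty":0,"tz":-0.2,"spin":0,"claw":1},{"tx":0,"ty":0,"tz":0,"spin":0,"claw":1}]'
python3 go.py .492 -.01 .065 8.7
python3 - <<'E'
from h import *
print(plane("top",(285,232),0),plane("top",(162,290),0),proj("top",[.5,-.01,0]))
E
```

```text
time_s: 20.38
tool_pos: [0.5076, 0.2691, 0.2001]
tool_rot: [-180.0, -0.0, 8.8]
force: [-0.3, -0.5, -3.5]
grip_width: 0.0637
grasp_force: 20.0
spin 0.015 tx,ty,tz [-1.153  5.471  2.702] t 20.375
[ 0.46785836 -0.08433671] [0.32043289 0.21519125] [[255.33679491 218.65593656]]
```

```bash
python3 -m pendant '[{"tx":-0.14,"ty":0.5,"tz":0,"spin":0,"claw":1},{"tx":-0.14,"ty":0.72,"tz":0,"spin":0,"claw":1},{"tx":-0.14,"ty":0.72,"tz":0,"spin":0,"claw":1},{"tx":-0.14,"ty":0.72,"tz":0,"spin":0,"claw":1},{"tx":-0.14,"ty":0.72,"tz":0,"spin":0,"claw":1},{"tx":-0.14,"ty":0.72,"tz":0.2,"spin":0,"claw":1},{"tx":-0.14,"ty":0.72,"tz":0.5,"spin":0,"claw":1},{"tx":-0.14,"ty":0.6,"tz":0.6,"spin":0,"claw":1},{"tx":0,"ty":0,"tz":0.6,"spin":0,"claw":1},{"tx":0,"ty":0,"tz":0.6,"spin":0,"claw":1}]'
python3 -m pendant '[{"tx":0,"ty":0,"tz":0.4,"spin":0,"claw":1},{"tx":0,"ty":0,"tz":0.1,"spin":0,"claw":1},{"tx":0,"ty":0,"tz":0,"spin":0,"claw":1}]'
```

```text
time_s: 21.62
tool_pos: [0.4923, -0.0082, 0.0726]
tool_rot: [-179.9, 0.1, 8.7]
force: [-0.3, 0.9, -2.6]
grip_width: 0.0633
grasp_force: 20.0
time_s: 22.0
tool_pos: [0.4932, -0.0076, 0.0496]
tool_rot: [-180.0, 0.1, 8.7]
force: [0.3, -0.5, -2.4]
grip_width: 0.0635
grasp_force: 20.0
```

Now pivot it flat on the bench with a light grip.

```bash
python3 -m pendant '[{"tx":0,"ty":0,"tz":0.1,"spin":0,"claw":1},{"tx":0,"ty":0,"tz":0.1,"spin":0,"claw":1},{"tx":0.03,"ty":0,"tz":0.06,"spin":0,"claw":1},{"tx":0.03,"ty":0,"tz":0.06,"spin":0,"claw":1},{"tx":0.03,"ty":0,"tz":0.05,"spin":0,"claw":1},{"tx":0,"ty":0,"tz":0,"spin":0,"claw":1}]' 10
python3 -m pendant '[{"tx":0.03,"ty":0,"tz":0.04,"spin":0,"claw":1},{"tx":0.03,"ty":0,"tz":0.04,"spin":0,"claw":1},{"tx":0,"ty":0,"tz":0,"spin":0,"claw":1}]'
```

```text
time_s: 22.75
tool_pos: [0.4985, -0.0072, 0.0316]
tool_rot: [180.0, -0.0, 8.7]
force: [-0.1, 0.3, -1.6]
grip_width: 0.0636
grasp_force: 10.0
time_s: 23.12
tool_pos: [0.5017, -0.0067, 0.0277]
tool_rot: [180.0, -0.1, 8.7]
force: [0.6, 0.5, -0.1]
grip_width: 0.0636
grasp_force: 10.0
```

```bash
python3 -m pendant '[{"tx":0.01,"ty":0,"tz":0.03,"spin":0,"claw":1},{"tx":0,"ty":0,"tz":0.02,"spin":0,"claw":1},{"tx":0,"ty":0,"tz":0,"spin":0,"claw":1}]'
python3 -m pendant '[{"tx":0,"ty":0,"tz":0.02,"spin":0,"claw":1},{"tx":0,"ty":0,"tz":0.02,"spin":0,"claw":1},{"tx":0,"ty":0,"tz":0,"spin":0,"claw":1}]'
```

```text
time_s: 23.5
tool_pos: [0.5014, -0.0067, 0.0249]
tool_rot: [180.0, 0.0, 8.7]
force: [0.3, -0.8, -0.9]
grip_width: 0.0637
grasp_force: 10.0
time_s: 23.88
tool_pos: [0.5013, -0.0067, 0.0228]
tool_rot: [180.0, 0.0, 8.7]
force: [1.5, -1.0, -0.7]
grip_width: 0.0637
grasp_force: 10.0
```

```bash
python3 -m pendant '[{"tx":0,"ty":0,"tz":0,"spin":0,"claw":0},{"tx":0,"ty":0,"tz":0,"spin":0,"claw":0},{"tx":0,"ty":0,"tz":0,"spin":0,"claw":0}]'
python3 - <<'E'
from h import *
o=env.get_obs();print(o['qpos'],o['tool_pos'])
E
```

```text
time_s: 24.25
tool_pos: [0.5015, -0.0067, 0.023]
tool_rot: [180.0, 0.0, 8.7]
force: [-0.6, 0.1, -0.2]
grip_width: 0.0837
grasp_force: 0.0
[ 31.12502915  17.07360415 -36.88261272 115.52348041  13.03907096
  51.41825372 -94.0237685 ] [ 0.5014796  -0.00670818  0.02304986]
```

```bash
python3 -m pendant '[{"tx":0,"ty":0,"tz":0,"spin":1,"claw":0},{"tx":0,"ty":0,"tz":0,"spin":1,"claw":0},{"tx":0,"ty":0,"tz":0,"spin":1,"claw":0},{"tx":0,"ty":0,"tz":0,"spin":1,"claw":0},{"tx":0,"ty":0,"tz":0,"spin":1,"claw":0},{"tx":0,"ty":0,"tz":0,"spin":1,"claw":0},{"tx":0,"ty":0,"tz":0,"spin":1,"claw":0},{"tx":0,"ty":0,"tz":0,"spin":1,"claw":0},{"tx":0,"ty":0,"tz":0,"spin":1,"claw":0},{"tx":0,"ty":0,"tz":0,"spin":1,"claw":0}]'
python3 -m pendant '[{"tx":0,"ty":0,"tz":0,"spin":1,"claw":0},{"tx":0,"ty":0,"tz":0,"spin":1,"claw":0},{"tx":0,"ty":0,"tz":0,"spin":1,"claw":0},{"tx":0,"ty":0,"tz":0,"spin":1,"claw":0},{"tx":0,"ty":0,"tz":0,"spin":1,"claw":0},{"tx":0,"ty":0,"tz":0,"spin":1,"claw":0},{"tx":0,"ty":0,"tz":0,"spin":1,"claw":0},{"tx":0,"ty":0,"tz":0,"spin":1,"claw":0},{"tx":0,"ty":0,"tz":0,"spin":1,"claw":0},{"tx":0,"ty":0,"tz":0,"spin":1,"claw":0}]'
python3 -m pendant '[{"tx":0,"ty":0,"tz":0,"spin":1,"claw":0},{"tx":0,"ty":0,"tz":0,"spin":1,"claw":0},{"tx":0,"ty":0,"tz":0,"spin":0.5,"claw":0},{"tx":0,"ty":0,"tz":0,"spin":0,"claw":0},{"tx":0,"ty":0,"tz":0,"spin":0,"claw":0}]'
```

```text
time_s: 25.5
tool_pos: [0.5016, -0.0067, 0.0231]
tool_rot: [180.0, -0.0, -31.4]
force: [0.2, -0.7, -0.3]
grip_width: 0.0873
grasp_force: 0.0
time_s: 26.75
tool_pos: [0.5011, -0.0067, 0.0226]
tool_rot: [179.9, 0.0, -70.7]
force: [0.3, -0.4, -1.3]
grip_width: 0.087
grasp_force: 0.0
time_s: 27.38
tool_pos: [0.5011, -0.0065, 0.0223]
tool_rot: [179.9, 0.0, -80.5]
force: [-0.0, -0.1, -0.4]
grip_width: 0.0869
grasp_force: 0.0
```

```bash
python3 -m pendant '[{"tx":0,"ty":0,"tz":0,"spin":0,"claw":1},{"tx":0,"ty":0,"tz":0,"spin":0,"claw":1},{"tx":0,"ty":0,"tz":0,"spin":0,"claw":1},{"tx":0,"ty":0,"tz":0,"spin":0,"claw":1}]' 20
python3 -m pendant '[{"tx":0,"ty":0,"tz":-0.3,"spin":0,"claw":1},{"tx":0,"ty":0,"tz":-0.6,"spin":0,"claw":1},{"tx":0,"ty":0,"tz":-0.7,"spin":0,"claw":1},{"tx":0,"ty":0,"tz":-0.5,"spin":0,"claw":1},{"tx":0,"ty":0,"tz":0,"spin":0,"claw":1},{"tx":0,"ty":0,"tz":0,"spin":0,"claw":1}]'
python3 go.py .5775 -.1675 .115 -80.5
python3 - <<'E'
from h import *
a=cams.read_camera("scene")[130:250,210:370][:,:,::-1]
cv2.imwrite("pics/s7.png",cv2.resize(a,None,fx=4.6,fy=4.6,interpolation=cv2.INTER_CUBIC))
E
```

```text
time_s: 27.88
tool_pos: [0.5004, -0.0071, 0.0223]
tool_rot: [179.8, 0.0, -80.6]
force: [-2.8, -1.2, 2.6]
grip_width: 0.0633
grasp_force: 20.0
time_s: 28.62
tool_pos: [0.5125, -0.0137, 0.1177]
tool_rot: [179.3, 0.8, -80.1]
force: [-0.0, -0.5, -3.0]
grip_width: 0.0632
grasp_force: 20.0
spin 0.11 tx,ty,tz [ 3.248 -0.774  0.054] t 28.625
```

```bash
python3 -m pendant '[{"tx":0,"ty":0,"tz":0,"spin":0,"claw":1},{"tx":0,"ty":0,"tz":0,"spin":0,"claw":1}]'
python3 go.py .5775 -.1675 .115 -80.5
python3 - <<'E'
from h import *
o=env.get_obs();print(o['qpos'],o['joint_velocities'])
E
```

```text
time_s: 28.92
tool_pos: [0.513, -0.0138, 0.1182]
tool_rot: [179.4, 0.7, -80.0]
force: [0.3, 0.1, -3.5]
grip_width: 0.0636
grasp_force: 20.0
spin 0.116 tx,ty,tz [ 3.245 -0.764  0.065] t 28.925
[ -63.01274671   17.28708734   71.08691265  111.98970027  -18.74811145
   64.33999483 -154.18074027] [-0.03523607 -0.16330509  0.13614779 -0.30744772  0.0341075   0.11464727
 -0.05293685]
```

View pics/s7.png

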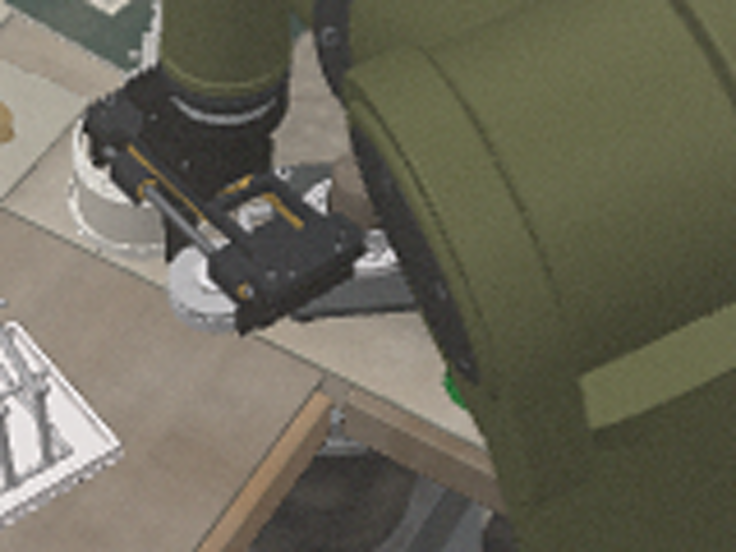

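The picture shows the upper cap held level with its button up at (210,280). The arm has reached the limits of joints 3 and 7, which pulls it slightly off pose, so I'll spin back out.

```bash
python3 -m pendant '[{"tx":0,"ty":0,"tz":0,"spin":-0.5,"claw":1},{"tx":0,"ty":0,"tz":0,"spin":-1,"claw":1},{"tx":0,"ty":0,"tz":0,"spin":-1,"claw":1},{"tx":0,"ty":0,"tz":0,"spin":-1,"claw":1},{"tx":0,"ty":0,"tz":0,"spin":-1,"claw":1},{"tx":0,"ty":0,"tz":0,"spin":-1,"claw":1},{"tx":0,"ty":0,"tz":0,"spin":-1,"claw":1},{"tx":0,"ty":0,"tz":0,"spin":-1,"claw":1}]'
python3 - <<'E'
from h import *
o=env.get_obs();print(o['qpos'],o['tool_pos'])
E
```

```text
time_s: 29.92
tool_pos: [0.5135, -0.0138, 0.1188]
tool_rot: [179.9, 0.9, -49.8]
force: [-0.6, -0.8, -3.1]
grip_width: 0.0632
grasp_force: 20.0
[ -58.24696216   14.00614545   64.33962925  111.8643152   -14.73763438
   63.50951548 -127.55297025] [ 0.51349555 -0.01380377  0.11875036]
```

```bash
python3 -m pendant '[{"tx":0,"ty":0,"tz":0,"spin":-1,"claw":1},{"tx":0,"ty":0,"tz":0,"spin":-1,"claw":1},{"tx":0,"ty":0,"tz":0,"spin":-1,"claw":1},{"tx":0,"ty":0,"tz":0,"spin":-1,"claw":1},{"tx":0,"ty":0,"tz":0,"spin":-1,"claw":1},{"tx":0,"ty":0,"tz":0,"spin":-1,"claw":1},{"tx":0,"ty":0,"tz":0,"spin":-1,"claw":1},{"tx":0,"ty":0,"tz":0,"spin":-1,"claw":1},{"tx":0,"ty":0,"tz":0,"spin":-1,"claw":1},{"tx":0,"ty":0,"tz":0,"spin":-1,"claw":1}]'
python3 - <<'E'
from h import *
o=env.get_obs();print(o['qpos'],o['tool_rot'])
E
python3 go.py .5775 -.1675 .115 -10
```

```text
time_s: 31.18
tool_pos: [0.5135, -0.0139, 0.1187]
tool_rot: [-179.5, 0.8, -9.8]
force: [1.2, 0.2, -3.2]
grip_width: 0.0635
grasp_force: 20.0
[-52.34594051  11.69906001  56.87952023 111.7530248  -11.63094275
  63.02101059 -90.3850154 ] [-179.50424948    0.78829089   -9.82754882]
spin 0.043 tx,ty,tz [1.795 2.804 0.075] t 31.175
```

```bash
python3 -m pendant '[{"tx":0.3,"ty":0.5,"tz":0,"spin":0,"claw":1},{"tx":0.4,"ty":0.6,"tz":0,"spin":0,"claw":1},{"tx":0.4,"ty":0.6,"tz":0,"spin":0,"claw":1},{"tx":0.4,"ty":0.6,"tz":0,"spin":0,"claw":1},{"tx":0.28,"ty":0.5,"tz":0,"spin":0,"claw":1},{"tx":0,"ty":0,"tz":0,"spin":0,"claw":1},{"tx":0,"ty":0,"tz":0,"spin":0,"claw":1}]'
python3 go.py .577 -.1675 .1 -10
python3 - <<'E'
from h import *
o=env.get_obs();print(o['qpos'],o['tool_rot'])
E
```

```text
time_s: 32.05
tool_pos: [0.5765, -0.1663, 0.1159]
tool_rot: [-179.5, 0.9, -10.0]
force: [0.4, 0.0, -2.9]
grip_width: 0.0632
grasp_force: 20.0
spin 0.007 tx,ty,tz [0.014 0.022 0.318] t 32.05
[-29.47080268  25.9944519   54.63185662  99.72823322 -23.17025545
  67.29404354 -67.99751387] [-179.46138716    0.85301919   -9.97110882]
```

```bash
python3 -m pendant '[{"tx":0.02,"ty":0.02,"tz":0.2,"spin":0,"claw":1},{"tx":0,"ty":0,"tz":0.1,"spin":0,"claw":1},{"tx":0,"ty":0,"tz":0,"spin":0,"claw":1}]' 12
python3 -m pendant '[{"tx":0,"ty":0,"tz":0.04,"spin":0,"claw":1},{"tx":0,"ty":0,"tz":0.04,"spin":0,"claw":1},{"tx":0,"ty":0,"tz":0,"spin":0,"claw":1}]'
```

```text
time_s: 32.42
tool_pos: [0.5769, -0.1672, 0.1005]
tool_rot: [-179.5, 0.9, -10.0]
force: [-0.5, 1.0, -2.6]
grip_width: 0.0643
grasp_force: 12.0
time_s: 32.8
tool_pos: [0.5773, -0.168, 0.0972]
tool_rot: [-179.5, 0.8, -10.0]
force: [0.2, 0.2, -3.6]
grip_width: 0.0634
grasp_force: 12.0
```

```bash
python3 -m pendant '[{"tx":0,"ty":0,"tz":0.04,"spin":0,"claw":1},{"tx":0,"ty":0,"tz":0,"spin":0,"claw":1}]'
python3 -m pendant '[{"tx":0,"ty":0,"tz":0.04,"spin":0,"claw":1},{"tx":0,"ty":0,"tz":0,"spin":0,"claw":1}]'
python3 -m pendant '[{"tx":0,"ty":0,"tz":0.03,"spin":0,"claw":1},{"tx":0,"ty":0,"tz":0,"spin":0,"claw":1}]'
```

```text
time_s: 33.05
tool_pos: [0.5772, -0.168, 0.0951]
tool_rot: [-179.5, 0.8, -10.0]
force: [0.6, 0.8, -3.4]
grip_width: 0.0637
grasp_force: 12.0
time_s: 33.3
tool_pos: [0.5772, -0.1679, 0.0931]
tool_rot: [-179.5, 0.8, -10.0]
force: [-0.7, -1.0, -2.6]
grip_width: 0.0633
grasp_force: 12.0
time_s: 33.55
tool_pos: [0.5774, -0.168, 0.0918]
tool_rot: [-179.5, 0.8, -10.0]
force: [0.5, 0.4, -1.1]
grip_width: 0.0636
grasp_force: 12.0
```

```bash
python3 -m pendant '[{"tx":0,"ty":0,"tz":0.02,"spin":0,"claw":1},{"tx":0,"ty":0,"tz":0,"spin":0,"claw":1},{"tx":0,"ty":0,"tz":0,"spin":0,"claw":1}]'
python3 -m pendant '[{"tx":0,"ty":0,"tz":0.015,"spin":0,"claw":1},{"tx":0,"ty":0,"tz":0,"spin":0,"claw":1}]'
```

```text
time_s: 33.92
tool_pos: [0.5775, -0.1683, 0.0916]
tool_rot: [-179.5, 0.8, -10.0]
force: [-3.3, 0.5, 5.3]
grip_width: 0.0637
grasp_force: 12.0
time_s: 34.17
tool_pos: [0.5776, -0.1682, 0.0913]
tool_rot: [-179.5, 0.7, -10.0]
force: [-4.3, 1.1, 9.9]
grip_width: 0.0635
grasp_force: 12.0
```

```bash
python3 -m pendant '[{"tx":0,"ty":0,"tz":-0.02,"spin":0,"claw":1},{"tx":0,"ty":0,"tz":0,"spin":0,"claw":0},{"tx":0,"ty":0,"tz":0,"spin":0,"claw":0},{"tx":0,"ty":0,"tz":0,"spin":0,"claw":0},{"tx":0,"ty":0,"tz":-0.3,"spin":0,"claw":0},{"tx":0,"ty":0,"tz":-0.6,"spin":0,"claw":0},{"tx":0,"ty":0,"tz":-0.8,"spin":0,"claw":0},{"tx":0,"ty":0,"tz":-0.8,"spin":0,"claw":0},{"tx":0,"ty":-0.6,"tz":0,"spin":0,"claw":0},{"tx":0,"ty":-0.8,"tz":0,"spin":0,"claw":0}]'
python3 -m pendant '[{"tx":0,"ty":-0.8,"tz":0,"spin":0,"claw":0},{"tx":0,"ty":-0.8,"tz":0,"spin":0,"claw":0},{"tx":0,"ty":-0.8,"tz":0,"spin":0,"claw":0},{"tx":0,"ty":-0.8,"tz":0,"spin":0,"claw":0},{"tx":0,"ty":-0.8,"tz":0,"spin":0,"claw":0},{"tx":0,"ty":0,"tz":0,"spin":0,"claw":0}]'
python3 - <<'E'
from h import *
for k,P in(("btn",[.5768,-.166,.097]),("disc",[.5768,-.166,.028])): print(k,proj("scene",P),proj("top",P))
s=cams.read_camera("scene");t=cams.read_camera("top")
s0=cv2.imread("pics/scene0.png")[:,:,::-1];t0=cv2.imread("pics/top0.png")[:,:,::-1]
for nm,(u,v,h) in dict(jar_t=(270,143,25),tape_t=(198,140,20),peb_t=(365,235,14)).items():
    f=lambda i:cv2.cvtColor(np.ascontiguousarray(i[v-h:v+h,u-h:u+h]),cv2.COLOR_RGB2GRAY).astype(np.float32)
    print(nm,cv2.phaseCorrelate(f(t0),f(t)),np.abs(f(t0)-f(t)).mean())
r=lambda i:cv2.resize(np.ascontiguousarray(i[:,:,::-1]),None,fx=5,fy=5,interpolation=cv2.INTER_CUBIC)
cv2.imwrite("pics/s8.png",np.hstack([r(s[140:215,250:328]),r(t[150:225,282:360])]))
# bright-edge ellipses: button/cap outline by Hough circles in the top view
g=cv2.cvtColor(np.ascontiguousarray(t[150:225,282:360]),cv2.COLOR_RGB2GRAY);g=cv2.resize(g,None,fx=4,fy=4,interpolation=cv2.INTER_CUBIC)
for lo,hi in((22,36),(48,62),(64,84)):
    c=cv2.HoughCircles(g,cv2.HOUGH_GRADIENT,1,20,param1=80,param2=15,minRadius=lo,maxRadius=hi)
    print(lo,None if c is None else (c[0,:3]/4+[282,150,0]).round(1).tolist())
E
```

```text
time_s: 35.42
tool_pos: [0.5913, -0.1014, 0.2187]
tool_rot: [-179.5, 0.6, -10.2]
force: [1.2, 0.1, 0.6]
grip_width: 0.0872
grasp_force: 0.0
time_s: 36.17
tool_pos: [0.6261, 0.1018, 0.2188]
tool_rot: [-179.4, 0.8, -9.6]
force: [0.7, -0.7, 0.7]
grip_width: 0.0869
grasp_force: 0.0
btn [[289.38224184 163.1944778 ]] [[324.68018183 181.85600364]]
disc [[287.74679033 177.45005049]] [[319.11655314 187.522293  ]]
jar_t ((-0.03706662183657272, 0.03705251908274221), 0.7335231239318848) 35.5848
tape_t ((-0.16612847617137305, 0.8926157951978837), 0.4302821815013885) 55.015
peb_t ((0.016778967435314485, -0.015119249482133057), 0.9734688742955526) 21.1875
22 [[312.6, 187.4, 8.0], [313.1, 195.1, 5.8], [326.4, 194.4, 7.2]]
48 [[324.1, 182.6, 14.2], [319.6, 188.1, 15.1], [314.9, 186.1, 14.2]]
64 [[319.4, 187.1, 18.8], [325.9, 183.6, 19.5], [321.4, 181.1, 16.7]]
```

I've used all ten views, so the last checks are numeric. The top-view circle at (324.1,182.6), radius 14.2 px, matches the upper cap's face at z = 88 mm on the disc's axis. I'll check the bystanders in the scene view too.

```bash
python3 -m pendant '[{"tx":-0.9,"ty":0,"tz":0,"spin":0,"claw":0},{"tx":-0.9,"ty":-0.3,"tz":0,"spin":0,"claw":0},{"tx":-0.6,"ty":-0.8,"tz":0,"spin":0,"claw":0},{"tx":0,"ty":-0.8,"tz":0,"spin":0,"claw":0},{"tx":0,"ty":-0.8,"tz":0,"spin":0,"claw":0},{"tx":0,"ty":0,"tz":0,"spin":0,"claw":0}]'
python3 - <<'E'
from h import *
im={n:(cv2.cvtColor(cv2.imread(f"pics/{n}0.png"),cv2.COLOR_BGR2GRAY),cv2.cvtColor(cams.read_camera(n),cv2.COLOR_RGB2GRAY)) for n in("scene","top")}
for nm,c,u,v,h in(("jar","top",270,143,24),("tape","top",198,140,20),("peb","top",365,235,13),("jar","scene",241,168,18),("tape","scene",190,185,16),("peb","scene",336,192,11)):
    a,b=im[c];m=cv2.matchTemplate(b[v-h-8:v+h+8,u-h-8:u+h+8],a[v-h:v+h,u-h:u+h],cv2.TM_CCOEFF_NORMED)
    _,s,_,l=cv2.minMaxLoc(m);print(nm,c,"shift",l[0]-8,l[1]-8,"score",round(s,2))
g=cv2.resize(im["top"][1][150:225,282:360],None,fx=4,fy=4,interpolation=cv2.INTER_CUBIC)
c=cv2.HoughCircles(g,cv2.HOUGH_GRADIENT,1,20,param1=80,param2=15,minRadius=48,maxRadius=62);print((c[0,:3]/4+[282,150,0]).round(1))
for P in([.5768,-.166,.088],): print(proj("top",P))
E
```

```text
time_s: 37.02
tool_pos: [0.531, 0.2526, 0.2212]
tool_rot: [-179.5, 0.8, -9.8]
force: [-0.8, -0.4, -0.4]
grip_width: 0.0871
grasp_force: 0.0
jar top shift 0 0 score 1.0
tape top shift 0 0 score 1.0
peb top shift 0 0 score 1.0
jar scene shift 0 0 score 0.54
tape scene shift 0 0 score 0.25
peb scene shift -8 8 score 0.16
[[323.9 182.6  14.2]
 [319.4 188.1  13.7]
 [324.4 189.9  13.1]]
[[323.90719181 182.64361133]]
```

The bystanders have not moved in the top view (shift 0, score 1.0). The cap circle at (323.9,182.6) matches the expected (323.9,182.6). Handing in.

```bash
python3 -c "
from cell import env
print(env.sign_off())"
```

```text
the job is handed in; nothing more can be done
None
```

I handed the job in at about 37 s: the stack of lower cap, puck and upper cap (button up) stands on the platen and is released, with its top cap centred to about 1 mm in the top view, and the tape roll, jar and pebble have not moved there.

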